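# Make up a small switch box at the stores counter

## Robot

A 7-joint arm with a two-finger parallel gripper is mounted at the origin on the work surface. World frame = base frame: x ahead of the robot, y to its left, z up, the work surface at z = 0. Lengths are in m, angles in rad, forces in N, time in s.
With the tool pointing down it reaches from about 0.35 to 0.9 m from the base axis. Payload 19.9 kg.
Tool frame: the origin (TCP) lies on the mounting face of the last link; the fingertips stand robot.tip_reach ahead of it and the grasp point (between the pads) lies 180 mm ahead of it (robot.tip_reach is the distance from the TCP to the fingertips, in m); z points along the fingers, y is the direction in which the jaws open and shut (so a half turn about z gives the same grasp; the last joint's range is limited). The gripper opens to 94 mm and grips with 3 to 60 N. Pads are 16 mm wide; open, the fingers measure 119 mm over their backs; the gripper's body (75 mm by 177 mm) begins 78 mm behind the grasp point.
Start: joints at [1.188, 0.417, -0.01, 1.614, 0.005, 1.111, -0.053], TCP at [0.209, -0.589, 0.405] pointing down, gripper open.
Joint ranges: [-2.81, 2.81], [-0.39, 2.02], [-1.27, 1.25], [0.06, 2.57], [-1.19, 4.33], [0.19, 2], [-2.82, 2.82]. Speed limits (rad/s): [1.89, 1.89, 2.39, 2.39, 3.01, 3.01, 3.01].

## Interface

Orientations are given as a unit quaternion [x, y, z, w].
In Python, from bench import sense, get_image, camera_params, job_done, search_frame, robot gives the robot as it stands.
- The arm moves only by the tool servo_tool, never from a script. Its argument "series" is a list of rows, each a list of 4 numbers: the shift along the tool's x, y, z in mm, then the turn about the tool's z in degrees. In form: [[x, y, z, twist], ...]. A call has 1 to 5 rows; each row shifts and turns the commanded pose from where the row before left it, along the tool's axes as they then stand; what a row does not reach is not made up. A row lasts 1/12 s, in which the tool goes at most 41.7 mm and 7.16 degrees, less where a joint would pass 70% of its speed; a pose out of reach is approached as far as the arm can. A call with a gripper value outside its range is refused whole. "claw" is the finger opening in mm, from 0 to 94, set as the call begins (left out, the last holds). The fingers move at their own pace and stop on an object; "grip_force" is the grip in N (left out, the last holds). Time passes only in rows, so rows that do not move let the fingers close. It gives the time, the measured TCP pose, the force and the opening at its end, in the units of the state.
- sense(): the state, without advancing time (a new reading comes with each control period).
- get_image(name): name is "scene" or "top"; returns (picture, depth): 420x560x3 uint8, red, green, blue; 420x560 float32, m along the optical axis (not along the pixel's ray), 0 where there is no reading.
- camera_params(name): a dict with "intrinsics" (3x3 intrinsics, pixels), "k1" (the pictures are not rectified: a ray, as slopes to the right and down, at radius r is drawn at 1 + k1 r^2 times it, then the intrinsics apply), "R" (3x3) and "t" (3): a world point X has camera coordinates R X + t. Camera axes: x right, y down, z forward; pixel columns grow to the right and rows downward; lengths in m; the calibration is good to about 2 mm. A picture is of the moment at which its call begins. camera_params takes no time and is no camera call.
- job_done(): hands the job in, once; it reports no verdict.
Trained networks look in the newest picture that a camera, given by its name, has taken for a name from the list of things; names that differ only in an ending like _2 or _b are one class to them, and where a whole thing is asked for, a point or a joint stands for the part that bears it (a point fixed in the world has none). Each returns a list of dicts, best first, with "score" (0 to 1); they miss things now and then, are a little off and sometimes report something else, mostly with a low value. They report only what shows in the picture. A call takes as long as a camera call. They do not tell look-alikes from the thing itself.
- search_frame(camera, label): "centre" ([x, y, z] in m, in the coordinates of the camera as it stood for that picture, good to about 4 mm: the middle of the surface that is visible of it).
The state is a dict: "time": time; "joint_pos": joint angles; "joint_vel": joint speeds; "joint_torque": joint torques, N m; "ee_pos": TCP position; "tool_rot": TCP orientation; "contact_force": force on the tool from outside, world axes, zero at the start; "ft_torque": the same for the moment, N m; "grip_width": opening from 0.0 (shut) to 1.0 (fully open).
Only numpy, scipy, OpenCV 4.12 (cv2) and the standard library are available. Lean on these libraries where they do the work, as an engineer would, in place of code of your own. Each camera call takes 0.05 s, during which the arm holds its last target. There are 200 camera calls.

## Task

Make up the small electrical box. First lay the mounting plate flat on the bottom of the box with its rail running along the box's length; then sit the wide main switch squarely on the rail in the half nearest the cable gland and the narrow breaker squarely on the rail in the other half. Last, set the cover on the box and press it down until it snaps under the spring clips at both ends and lies flush on the rim.

Things in the scene. Friction and masses are not known exactly. Their poses are not given: they have to be found in the camera images.
- jbox: Open light grey plastic box, fixed to the counter: 150 (x) x 110 (y) x 62 mm high, walls and floor 4 mm. Origin: centre of its underside, on the counter; x along its length, towards the cable gland; z up. The plate has 11 mm play each way along x in it and 7 mm along y.
- gland (a point): Round black cable gland, 30 mm across, sticking out 22 mm from the outside of the box's +x end wall (the other end has none). This point: where its axis meets the wall's outside, 26 mm above the counter.
- rim (a point): Centre of the box's mouth at rim height, 62 mm above the counter. Outside the middle of each short end stands a 30 mm wide spring clip, up to 88 mm above the counter, flared 5 mm outwards at its tip; its nose hooks 2.5 mm over the cover once home. A cover laid on the clips stops about 12 mm above the rim; pressed straight down at its middle with some 8 to 20 N it spreads the clips and drops home.
- plate: Bare metal mounting plate, 120 (x) x 88 (y) x 3 mm, 220 g, with a rail along the middle of its upper face: 116 mm long (x), 35 mm wide (y), 12 mm high. Lift it by the rail's long sides. Origin: centre of the plate's underside; z up; both ends alike. On the box floor its underside is 4 mm above the counter.
- rail (a point): Centre of the rail's top, 15 mm above the plate's underside.
- main_switch: Wide white rail-mounted main switch, 36 mm (x, along the rail) x 70 mm (y) x 46 mm high to its black toggle, 170 g. Origin: centre of its underside; either way round will do. Up to 18 mm it is 70 mm deep (y); the nose above, to 41 mm, is 45 mm (y): grip that. A 6 mm deep, 42 mm wide groove underneath, along x, fits over the rail; seated, its origin is 9 mm above the plate's underside.
- breaker: Narrow white rail-mounted breaker, 18 mm (x, along the rail) x 70 mm (y) x 46 mm high to its small black toggle, 100 g. In outline, groove, nose, origin and seated height just like the main switch.
- cover: Flat light grey cover, 150 (x) x 116 (y) x 5 mm, 200 g, with a raised clear window hood in the middle of its upper face: 90 (x) x 44 (y) mm, rising 22 mm above that face (top 27 mm above the underside). Lift it by the hood's long sides. Origin: centre of its underside; z up; both ends alike. Home, its underside lies on the box rim and its length along the box's.
There are look-alikes about, which are no part of the job. Leave any purple look-alike of the main_switch alone.

How it is judged:
On the way, in this order (a step that is already met when the one before it is completed fails the run):
1. the mounting plate lies flat on the floor of the box, rail along its length (x of plate in the frame of jbox between -0.014 and 0.014 m and y of plate in the frame of jbox between -0.01 and 0.01 m and z of plate in the frame of jbox between 0.001 and 0.008 m and angle between plate's own z axis and vertical below 0.06 rad and angle between the x axis of plate and the x axis of jbox, either way round below 0.2 rad), for 0.2 s.
2. the main switch sits on the rail in the half nearest the gland and the breaker on the other half (all of step 1 and x of main_switch in the frame of jbox between 0.003 and 0.06 m and y of main_switch in the frame of plate between -0.008 and 0.008 m and z of main_switch in the frame of plate between 0.006 and 0.0125 m and angle between each of main_switch, breaker's own z axis and vertical below 0.1 rad and angle between the x axis of each of main_switch, breaker and the x axis of plate, either way round below 0.25 rad and x of breaker in the frame of jbox between -0.068 and -0.003 m and y of breaker in the frame of plate between -0.008 and 0.008 m and z of breaker in the frame of plate between 0.006 and 0.0125 m), for 0.2 s.
At the end, for the whole second after the job is handed in: Plate flat on box floor (14 mm along, 10 across); both devices upright on the rail (seated within 3 mm, 8 mm across, 0.25 rad), main switch over 3 mm to the gland side of the box's middle, breaker over 3 mm to the other; cover within 2.5 mm of the rim's height, 8 mm, 0.1 rad; all at rest (all of step 2 and z of cover in the frame of jbox between 0.059 and 0.0645 m and horizontal distance between cover and jbox below 0.008 m and angle between cover's own z axis and vertical below 0.05 rad and angle between the x axis of cover and the x axis of jbox, either way round below 0.1 rad and linear speed of each of plate, main_switch, breaker, cover below 0.02 m/s); the robot touches nothing.
It also fails if it takes over 112 s, if anything falls off the work surface, if the arm or the gripper's body presses on something with over 40 N, if the wrist force passes 120 N, or if a joint passes its speed limit or range.

## Working session

There is one attempt and no reset: what is moved stays moved. The work goes in short steps, Python scripts to look and compute and a tool call to move; the robot and the scene stay as the last step left them, time stands still between calls to the robot, and variables do not carry over. Pictures are saved under pics/ and viewed, about 12 in all and at most 16, crops included, and the job is handed in when it is done.

Besides the shell and the picture viewer there is one more tool, called after ">>>" as a command line: name --pt "numbers of a row" for each row, then --argument value for the rest. servo_tool: Moves the arm, as the interface text tells. Its arguments: {"type":"object","properties":{"series":{"type":"array","items":{"type":"array","items":{"type":"number"}}},"claw":{"type":"number"},"grip_force":{"type":"number"}},"required":["series"]}

```bash
ls; mkdir -p pics; python3 - <<'E'
from bench import *
import cv2, numpy as np
print(robot, getattr(robot,'tip_reach',None)); print(sense())
for n in("scene","top"):
    im,d=get_image(n); cv2.imwrite(f"pics/{n}0.png",im[:,:,::-1]); np.savez(f"pics/{n}0.npz",im=im,d=d)
    print(n,camera_params(n))
E
```

```text
pics
<Robot object at 0x7fb95f9ffa10> 0.1992
{'time': 0.0, 'joint_pos': array([ 1.18749427,  0.41798116, -0.01032141,  1.61414996,  0.00473031,
        1.11066914, -0.05298199]), 'joint_vel': array([-0.00025163, -0.00139155, -0.00047338, -0.00028325, -0.00083599,
       -0.00075874,  0.0021715 ]), 'joint_torque': array([ 1.79897863e-03, -8.51259470e+01,  6.40023239e-01, -4.25981498e+01,
       -4.86677955e-02,  1.87002879e-02,  1.57334230e-04]), 'ee_pos': array([ 0.20946097, -0.58872575,  0.40403076]), 'tool_rot': array([ 9.85426955e-01,  1.70098108e-01, -1.53956781e-04, -5.71833608e-04]), 'contact_force': array([ 0.40381452,  0.45361287, -0.79563355]), 'ft_torque': array([0.00656734, 0.00364435, 0.01447582]), 'grip_width': 0.9995478400743909}
scene {'intrinsics': array([[485.39289072,   0.        , 281.29311068],
       [  0.        , 485.39289072, 210.91048744],
       [  0.        ,   0.        ,   1.        ]]), 'k1': -0.07334327530834882, 'R': array([[-0.57722292,  0.81658381, -0.00214156],
       [ 0.54366625,  0.38234477, -0.74715426],
       [-0.60929526, -0.43243886, -0.66464722]]), 't': array([ 0.28221639, -0.23372313,  1.59535592])}
top {'intrinsics': array([[451.01901267,   0.        , 278.45509234],
       [  0.        , 451.01901267, 219.30853417],
       [  0.        ,   0.        ,   1.        ]]), 'k1': -0.1498131590389556, 'R': array([[ 0.01413371, -0.99989121,  0.00422003],
       [-0.98227817, -0.01467336, -0.18685366],
       [ 0.18689526, -0.00150431, -0.98237869]]), 't': array([0.01247412, 0.52228425, 1.24100658])}
```

View pics/scene0.png

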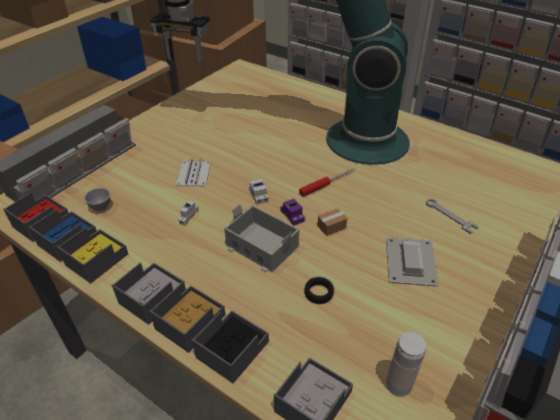

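View pics/top0.png

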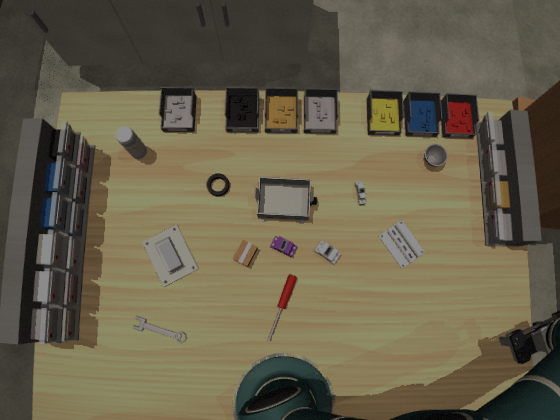

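The top view shows the box at (285,199) with its gland at the right end (315,201). The plate is at (401,243), the white main switch at (327,251), the breaker at (361,193) and the cover at (170,255). The look-alikes are purple at (284,246) and orange at (245,253). Next I measure poses from depth.

```bash
cat > h.py <<'E'
from bench import *
import cv2, numpy as np
from scipy.spatial.transform import Rotation as Rot
def cloud(n,im=None,d=None):
    if d is None: im,d=get_image(n)
    p=camera_params(n); K=p['intrinsics']
    v,u=np.mgrid[:420,:560]
    pts=np.stack([u,v],-1).reshape(-1,1,2).astype(float)
    q=cv2.undistortPoints(pts,K,np.array([p['k1'],0,0,0,0.])).reshape(420,560,2)
    c=np.dstack([q,np.ones((420,560))])*d[...,None]
    w=(c-p['t'])@p['R']
    w[d==0]=np.nan
    return im,w
def rect(w,m):
    "minAreaRect (mm, deg of long side from world x) of masked world xy"
    P=(w[m][:,:2]*1000).astype(np.float32)
    (cx,cy),(a,b),t=cv2.minAreaRect(P)
    if a<b: a,b,t=b,a,t+90
    return round(cx,1),round(cy,1),round(a,1),round(b,1),round((t+90)%180-90,1),len(P)
E
python3 - <<'E'
from h import *
for n in("top","scene"):
    z=np.load(f"pics/{n}0.npz"); im,w=cloud(n,z['im'],z['d'])
    tab=w[(abs(w[...,2])<.01)]; print(n,"table z med",np.median(tab[:,2]),tab[:,2].std())
    if n=="top":
        R={'box':(285,199,38),'sw':(327,251,20),'brk':(361,193,18),'plate':(401,243,32),'cover':(170,255,38)}
    else:
        R={'box':(262,238,48),'sw':(259,190,16),'brk':(188,212,14),'plate':(194,173,24),'cover':(412,260,40)}
    for k,(u,v,r) in R.items():
        m0=np.zeros(im.shape[:2],bool); m0[v-r:v+r,u-r:u+r]=1
        Z=w[...,2]; zz=Z[m0&(Z>.002)]
        print(k,'hist',np.histogram(zz,bins=[.002,.006,.010,.014,.018,.024,.03,.038,.046,.055,.065,.08,.1])[0], 'max',np.nanmax(zz).round(4))
        for lo,hi in [(.0025,.3),(.01,.3),(.02,.3),(.035,.3)]:
            m=m0&(Z>lo)&(Z<hi)
            if m.sum()>10: print('  ',lo,rect(w,m), np.nanmedian(w[m],0).round(4))
E
```

```text
top table z med 0.0012784420500113393 0.0028741947624463726
box hist [1906  658   82   36   57   48  100   89   84  251   81   52] max 0.0955
   0.0025 (595.6, 2.2, 233.3, 228.5, 0.9, 3162) [0.5926 0.0031 0.0059]
   0.01 (611.6, 24.9, 239.8, 183.5, 36.8, 880) [0.5886 0.0011 0.0495]
   0.02 (586.6, -0.8, 177.8, 112.7, 87.5, 744) [ 5.875e-01 -1.000e-04  5.670e-02]
   0.035 (586.7, -0.4, 177.0, 112.7, 87.5, 596) [ 5.864e-01 -3.000e-04  6.080e-02]
sw hist [423  42   9  44  67   7  19 162  26   0   0   0] max 0.0531
   0.0025 (440.1, -122.6, 116.0, 115.7, 0.4, 715) [ 0.4331 -0.1207  0.0065]
   0.01 (433.8, -125.3, 103.2, 65.4, -88.8, 334) [ 0.4315 -0.1216  0.0399]
   0.02 (433.3, -122.8, 69.9, 37.2, 54.1, 258) [ 0.4312 -0.122   0.0414]
   0.035 (433.5, -123.0, 44.9, 37.3, 54.8, 201) [ 0.4333 -0.1223  0.0423]
brk hist [432  47   8  22  31   8  11  71  12   0   0   0] max 0.0489
   0.0025 (617.4, -226.5, 111.2, 108.4, -0.1, 569) [ 0.612  -0.2207  0.0048]
   0.01 (628.6, -213.1, 103.3, 34.8, 28.9, 163) [ 0.6098 -0.2205  0.0384]
   0.02 (613.7, -221.7, 69.4, 15.7, 10.1, 124) [ 0.6117 -0.2206 
[... 1669 characters left out ...]
 8.3, 255) [ 0.6213 -0.2134  0.0296]
   0.02 (618.3, -217.6, 59.4, 20.2, 9.9, 173) [ 0.6191 -0.2145  0.0385]
   0.035 (613.7, -218.8, 49.6, 19.7, 11.7, 104) [ 0.6164 -0.2159  0.0416]
plate hist [583  53  59  38   0   0   0   0   0   0   0   0] max 0.0178
   0.0025 (456.0, -347.0, 251.9, 139.5, 40.9, 597) [ 0.4736 -0.3232  0.0041]
   0.01 (463.6, -343.4, 115.6, 35.9, 34.7, 97) [ 0.4649 -0.3439  0.0135]
cover hist [1574  464   29   28   67  466   19    0    0    0    0    0] max 0.0318
   0.0025 (398.3, 340.3, 286.4, 207.6, 27.3, 2389) [0.4276 0.3432 0.0056]
   0.01 (413.5, 347.7, 98.9, 72.9, 38.1, 609) [0.4269 0.3442 0.0266]
   0.02 (419.4, 342.2, 94.7, 45.9, 29.1, 539) [0.4232 0.3431 0.0269]
```

```bash
cat >> h.py <<'E'
def boxfit(w,c=(.587,0.),yaw=-92.5):
    c=np.array(c)
    for _ in range(6):
        a=np.radians(yaw); X=np.array([np.cos(a),np.sin(a)]); Y=np.array([-X[1],X[0]])
        m=(w[...,2]>.056)&(w[...,2]<.069); P=w[m]; d=P[:,:2]-c; x=d@X; y=d@Y
        L=[]; 
        s=[(abs(x)<.06)&(abs(y-q*.053)<.007) for q in(1,-1)]
        e=[(abs(x-q*.073)<.006)&(abs(y)<.045)&(abs(y)>.018) for q in(1,-1)]
        sl=np.mean([np.polyfit(x[k],y[k],1)[0] for k in s])
        mx=[np.median(x[k]) for k in e]; my=[np.median(y[k]) for k in s]
        c=c+X*np.mean(mx)+Y*np.mean(my); yaw+=np.degrees(np.arctan(sl))
    return (c*1000).round(1),round(yaw,2),np.round(mx,4),np.round(my,4),[k.sum() for k in s+e],np.median(P[:,2]).round(4)
def obj(w,c,r,lo,hi):
    Z=w[...,2]; m=(np.hypot(w[...,0]-c[0],w[...,1]-c[1])<r)&(Z>lo)&(Z<hi)
    n,l,s,_=cv2.connectedComponentsWithStats(m.astype(np.uint8)); 
    m=l==1+np.argmax(s[1:,4]); return rect(w,m), (np.median(w[m],0)*1000).round(1), (np.mean(w[m],0)*1000).round(1)
E
python3 - <<'E'
from h import *
for n in("top","scene"):
    z=np.load(f"pics/{n}0.npz"); im,w=cloud(n,z['im'],z['d'])
    print(n); print(' box',boxfit(w))
    m=(np.hypot(w[...,0]-.587,w[...,1])<.04)&(w[...,2]<.015); print(' floor z',np.median(w[m][:,2]))
    for k,a in {'sw':((.4335,-.122),.05,.034,.06),'brk':((.614,-.22),.05,.034,.06),'plate':((.463,-.345),.075,.0105,.03),'cover':((.42,.34),.07,.02,.04)}.items():
        print(' ',k,*obj(w,*a))
    # local table height around objects
    for c in ((.46,-.345),(.43,-.122),(.614,-.22),(.42,.34)):
        m=(np.hypot(w[...,0]-c[0],w[...,1]-c[1])<.13)&(np.hypot(w[...,0]-c[0],w[...,1]-c[1])>.1)&(abs(w[...,2])<.01); print('  tz',np.median(w[m][:,2]).round(4),end='')
    print()
E
```

```text
top
 box (array([586.3,   5.6]), np.float64(-92.23), array([ 0.0729, -0.0729]), array([ 0.0531, -0.0531]), [np.int64(81), np.int64(75), np.int64(34), np.int64(27)], np.float64(0.0628))
 floor z 0.005052351128756124
  sw (433.9, -123.0, 44.9, 37.5, 56.3, 205) [ 433.2 -122.1   42.2] [ 432.9 -122.4   42.5]
  brk (613.6, -221.7, 44.9, 15.7, 10.1, 90) [ 612.4 -220.7   42.2] [ 613.1 -221.5   42.2]
  plate (470.4, -358.1, 112.8, 9.3, 35.8, 91) [ 468.5 -357.4   16.8] [ 469.5 -358.8   16.4]
  cover (419.2, 338.7, 89.2, 46.2, 29.3, 472) [418.6 338.   27.6] [418.4 337.9  27.6]
  tz 0.0014  tz 0.0012  tz 0.0015  tz 0.0007
scene
  return _methods._mean(a, axis=axis, dtype=dtype,
  ret = ret.dtype.type(ret / rcount)
Traceback (most recent call last):
  File "h.py", line 28, in boxfit
    sl=np.mean([np.polyfit(x[k],y[k],1)[0] for k in s])
                ~~~~~~~~~~^^^^^^^^^^^^^
TypeError: expected non-empty vector for x
```

```bash
python3 - <<'E'
from h import *
for n in("top","scene"):
    z=np.load(f"pics/{n}0.npz"); im,w=cloud(n,z['im'],z['d'])
    print(n); 
    try: print(' box',boxfit(w,(.587,.0056),-92.2))
    except Exception as e: print(e)
    for k,a in {'sw':((.4335,-.122),.05,.034,.06),'brk':((.614,-.22),.05,.034,.06),'cover':((.42,.34),.07,.02,.04)}.items():
        print(' ',k,*obj(w,*a))
    # plate: use points in oriented frame
    c=np.array([.463,-.345]); a=np.radians(35); X=np.array([np.cos(a),np.sin(a)]); Y=np.array([-X[1],X[0]])
    d=w[...,:2]-c; x=d@X; y=d@Y
    m=(abs(x)<.075)&(abs(y)<.03)&(w[...,2]>.011)&(w[...,2]<.03)
    print(' rail',rect(w,m), np.percentile(x[m],[2,98]),np.percentile(y[m],[2,98]))
    Z=(w[...,2]); 
    crop=im[(slice(205,285),slice(360,440)) if n=='top' else (slice(150,200),slice(165,225))]
    cv2.imwrite(f'pics/plate_{n}.png',cv2.resize(crop[:,:,::-1],None,fx=6,fy=6,interpolation=2))
E
```

```text
top
 box (array([586.3,   5.6]), np.float64(-92.23), array([ 0.0729, -0.0729]), array([ 0.0531, -0.0531]), [np.int64(81), np.int64(75), np.int64(34), np.int64(27)], np.float64(0.0628))
  sw (433.9, -123.0, 44.9, 37.5, 56.3, 205) [ 433.2 -122.1   42.2] [ 432.9 -122.4   42.5]
  brk (613.6, -221.7, 44.9, 15.7, 10.1, 90) [ 612.4 -220.7   42.2] [ 613.1 -221.5   42.2]
  cover (419.2, 338.7, 89.2, 46.2, 29.3, 472) [418.6 338.   27.6] [418.4 337.9  27.6]
 rail (462.2, -347.3, 115.4, 44.1, 30.8, 166) [-0.05606146  0.05303612] [-0.01977888  0.01637647]
scene
 box (array([587.4,  10. ]), np.float64(-92.04), array([ 0.0733, -0.0733]), array([ 0.0532, -0.0532]), [np.int64(122), np.int64(111), np.int64(51), np.int64(43)], np.float64(0.0624))
  sw (434.4, -118.1, 48.4, 38.1, 53.6, 158) [ 437.1 -115.4   41.7] [ 436.4 -116.8   41.8]
  brk (613.7, -218.9, 49.6, 20.0, 11.7, 111) [ 617.1 -215.7   41.3] [ 616.  -216.4   40.9]
  cover (419.4, 342.2, 94.7, 45.9, 29.1, 539) [423.2 343.1  26.9] [422.5 342.9  26.7]
 rail (463.6, -343.4, 115.6, 35.9, 34.7, 93) [-0.05244863  0.05505263] [-0.01641165  0.01878955]
```

View pics/plate_top.png

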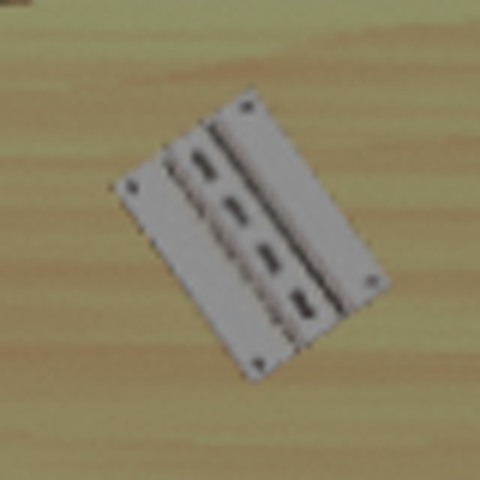

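The crop shows the plate's corners at (115,185), (250,90), (387,283) and (255,380) in crop pixels, with the rail running top-left to bottom-right.

```bash
cat >> h.py <<'E'
def pix(n,uv,z):
    p=camera_params(n); q=cv2.undistortPoints(np.array([[uv]],float),p['intrinsics'],np.array([p['k1'],0,0,0,0.]))[0,0]
    r=np.array([q[0],q[1],1])@p['R']; o=-p['t']@p['R']; return (o+r*(z-o[2])/r[2])*1000
def pose():
    s=sense(); T=Rot.from_quat(s['tool_rot']).as_matrix(); return s,T,np.degrees(np.arctan2(T[1,0],T[0,0]))
def go(x,y,tip,a,s=None):
    "print shift in tool frame (mm) to bring tips to x,y,tip (mm), then twist"
    s,T,a0=pose(); d=np.array([x,y,tip+199.2])-s['ee_pos']*1000
    print('t',round(s['time'],2),'at',(s['ee_pos']*1000).round(1),'tip z',(s['ee_pos'][2]*1000-199.2).round(1),'a',a0.round(1),'F',s['contact_force'].round(1),'w',(s['grip_width']*94).round(1),
      '\n  shift',(T.T@d).round(1),'twist',((a0-a+180)%360-180).round(1))
E
python3 - <<'E'
from h import *
C=np.array([pix('top',(360+u/6-.4,205+v/6-.4),.003) for u,v in((115,185),(250,90),(387,283),(255,380))])
print(C.round(1),C.mean(0).round(1)); d=C[3]-C[0]; e=C[2]-C[1]; print([np.degrees(np.arctan2(-k[1],-k[0])).round(1) for k in(d,e)],[np.linalg.norm(k).round(1) for k in (d,e)])
go(462.5,-345.5,60,35)
print(pose()[1].round(4))
E
```

```text
[[ 486.5 -278.6    3. ]
 [ 535.5 -348.7    3. ]
 [ 438.9 -415.2    3. ]
 [ 390.4 -346.5    3. ]] [ 462.8 -347.2    3. ]
[np.float64(35.2), np.float64(34.6)] [np.float64(117.6), np.float64(117.2)]Traceback (most recent call last):
  File "<stdin>", line 4, in <module>
  File "h.py", line 44, in go
    print('t',round(s['time'],2),'at',(s['ee_pos']*1000).round(1),'tip z',(s['ee_pos'][2]*1000-199.2).round(1),'a',a0.round(1),'F',s['contact_force'].round(1),'w',(s['grip_width']*94).round(1),
                                                                                                                                                                   ^^^^^^^^^^^^^^^^^^^^^^^^^^
AttributeError: 'float' object has no attribute 'round'
```

```bash
sed -i "s/(s\['grip_width'\]\*94).round(1)/round(s['grip_width']*94,1)/" h.py; python3 -c "
from h import *
go(463,-345.5,40,35); print(pose()[1].round(4))"
```

```text
t 0.1 at [ 209.5 -588.7  404.1] tip z 204.9 a 19.6 F [-0.2  0.2  0.6] w 94.0 
  shift [ 320.4 -144.   165. ] twist -15.4
[[ 9.421e-01  3.352e-01 -5.000e-04]
 [ 3.352e-01 -9.421e-01  1.000e-03]
 [-1.000e-04 -1.100e-03 -1.000e+00]]
```

>>> servo_tool --pt "32 -14.4 16.5 0" --pt "32 -14.4 16.5 0" --pt "32 -14.4 16.5 0" --pt "32 -14.4 16.5 0" --pt "32 -14.4 16.5 0" --claw 75

```text
time: 0.52
ee_pos: [0.3369, -0.466, 0.3213]
tool_rot: [0.985, 0.17, -0.0, -0.0]
contact_force: [0.6, -1.0, -0.1]
grip_width: 0.8
```

>>> servo_tool --pt "32 -14.4 16.5 0" --pt "32 -14.4 16.5 0" --pt "32 -14.4 16.5 0" --pt "32 -14.4 16.5 0" --pt "32 -14.4 16.5 0"

```text
time: 0.93
ee_pos: [0.4635, -0.3445, 0.2387]
tool_rot: [0.985, 0.17, -0.0, -0.0]
contact_force: [1.3, -0.2, 0.7]
grip_width: 0.794
```

>>> servo_tool --pt "0 0 0 -5.1" --pt "0 0 0 -5.1" --pt "0 0 0 -5.1" --pt "0 0 0 0" --pt "0 0 0 0"

```text
time: 1.35
ee_pos: [0.4625, -0.346, 0.2394]
tool_rot: [0.954, 0.298, -0.0, -0.0]
contact_force: [-0.1, -1.0, -0.0]
grip_width: 0.8
```

```bash
python3 - <<'E'
from h import *
go(463,-345.5,5,35)
for n in("top","scene"):
    im,d=get_image(n); np.savez(f"pics/{n}1.npz",im=im,d=d)
    c=im[205:285,360:440] if n=='top' else im[140:210,160:240]
    cv2.imwrite(f'pics/g1{n}.png',cv2.resize(c[:,:,::-1],(480,480) ))
a=cv2.imread('pics/g1top.png');b=cv2.imread('pics/g1scene.png'); cv2.imwrite('pics/g1.png',cv2.resize(np.hstack([a,b]),(800,400)))
E
```

```text
t 1.35 at [ 462.5 -346.   239.4] tip z 40.2 a 34.7 F [-0.1 -1.  -0. ] w 75.2 
  shift [ 0.7 -0.2 35.2] twist -0.3
```

View pics/g1.png

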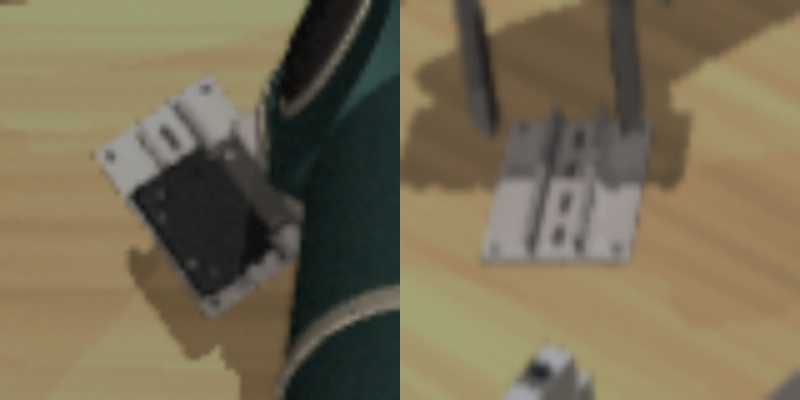

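The gripper straddles the rail at about (560,190) in the right panel. I'll lower and grip.

>>> servo_tool --pt "0.5 0 14 -0.3" --pt "0 0 12 0" --pt "0 0 6 0" --pt "0 0 3 0" --pt "0 0 0 0"

```text
time: 1.87
ee_pos: [0.4629, -0.3455, 0.2039]
tool_rot: [0.953, 0.302, -0.0, -0.001]
contact_force: [0.9, 0.8, 0.1]
grip_width: 0.799
```

>>> servo_tool --pt "0 0 0 0" --pt "0 0 0 0" --pt "0 0 0 0" --pt "0 0 0 0" --pt "0 0 0 0" --claw 20 --grip_force 40

```text
time: 2.28
ee_pos: [0.4632, -0.3457, 0.2049]
tool_rot: [0.953, 0.302, 0.0, 0.0]
contact_force: [0.6, -0.0, 0.7]
grip_width: 0.475
```

>>> servo_tool --pt "0 0 0 0" --pt "0 0 0 0" --pt "0 0 0 0" --pt "0 0 -10 0" --pt "0 0 -20 0"

```text
time: 2.7
ee_pos: [0.4625, -0.3452, 0.2335]
tool_rot: [0.953, 0.302, -0.001, -0.002]
contact_force: [-0.3, 0.0, -1.3]
grip_width: 0.364
```

>>> servo_tool --pt "0 0 -30 0" --pt "0 0 -30 0" --pt "0 0 -30 0" --pt "0 0 -20 0" --pt "0 0 0 0"

```text
time: 3.12
ee_pos: [0.4638, -0.346, 0.3496]
tool_rot: [0.953, 0.302, 0.002, 0.003]
contact_force: [0.9, -0.5, -1.4]
grip_width: 0.366
```

```bash
python3 - <<'E'
from h import *
go(587,8,140,87.8)
im,d=get_image('scene'); np.savez("pics/scene2.npz",im=im,d=d)
cv2.imwrite('pics/s2.png',cv2.resize(im[60:220,120:320,::-1],(800,640))[:600])
E
```

```text
t 3.12 at [ 463.8 -346.   349.6] tip z 150.4 a 35.2 F [ 0.9 -0.5 -1.4] w 34.4 
  shift [ 304.7 -218.3    9.7] twist -52.6
```

View pics/s2.png

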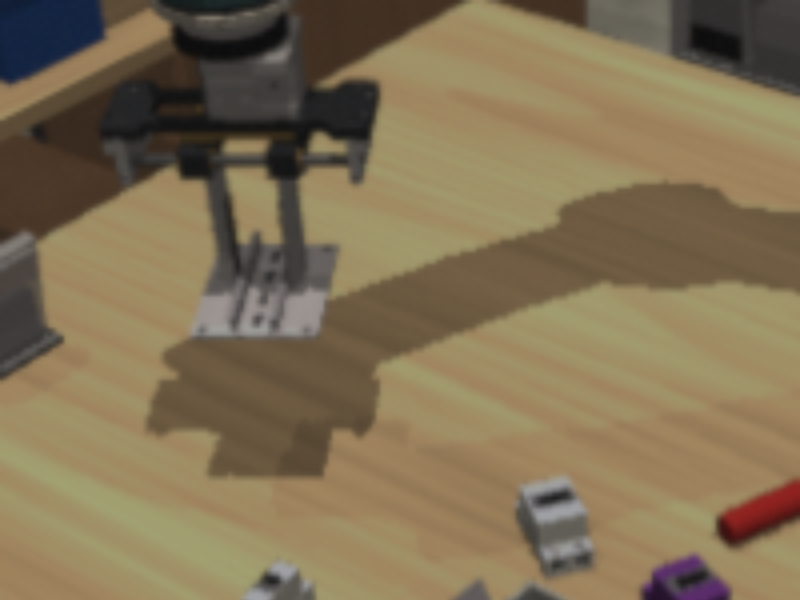

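The plate is held level, with fingers either side of the rail at about (260,275). Next I carry it over the box.

>>> servo_tool --pt "30.5 -21.8 0 0" --pt "30.5 -21.8 0 0" --pt "30.5 -21.8 0 0" --pt "30.5 -21.8 0 0" --pt "30.5 -21.8 0 0"

```text
time: 3.58
ee_pos: [0.5248, -0.1669, 0.3436]
tool_rot: [0.953, 0.302, -0.001, -0.001]
contact_force: [0.4, -0.3, -2.3]
grip_width: 0.367
```

>>> servo_tool --pt "30.5 -21.8 2 0" --pt "30.5 -21.8 2 0" --pt "30.5 -21.8 2 0" --pt "30.5 -21.8 2 0" --pt "30.5 -21.8 2 0"

```text
time: 4.0
ee_pos: [0.5867, 0.0101, 0.3334]
tool_rot: [0.953, 0.302, -0.001, -0.0]
contact_force: [1.0, -0.7, -2.6]
grip_width: 0.367
```

>>> servo_tool --pt "0 0 0 -6.6" --pt "0 0 0 -6.6" --pt "0 0 0 -6.6" --pt "0 0 0 -6.6" --pt "0 0 0 -6.6"

```text
time: 4.42
ee_pos: [0.5864, 0.0084, 0.3334]
tool_rot: [0.826, 0.563, -0.001, -0.001]
contact_force: [-0.4, 0.0, -2.7]
grip_width: 0.365
```

>>> servo_tool --pt "0 0 0 -6.6" --pt "0 0 0 -6.6" --pt "0 0 0 -6.6" --pt "0 0 0 0" --pt "0 0 0 0"

```text
time: 4.83
ee_pos: [0.5865, 0.0081, 0.3337]
tool_rot: [0.721, 0.693, -0.0, -0.001]
contact_force: [1.3, 0.5, -2.4]
grip_width: 0.368
```

```bash
python3 - <<'E'
from h import *
go(587,8,120,87.8)
s=sense(); c=s['ee_pos'][:2]
for n in("top","scene"):
    im,w=cloud(n); cv2.imwrite(f'pics/{n}3.png',im[:,:,::-1])
    try: print(n,'box',boxfit(w,(.587,.0056),-92.2))
    except Exception as e: print(e)
    for lo,hi in((.127,.137),(.138,.155),(.128,.16)):
        m=(np.hypot(*(np.moveaxis(w[...,:2]-c,-1,0)))<.085)&(w[...,2]>lo)&(w[...,2]<hi)
        print(lo,rect(w,m))
a=cv2.imread('pics/top3.png')[140:260,220:380];b=cv2.imread('pics/scene3.png')[130:280,180:340]
cv2.imwrite('pics/g3.png',np.hstack([cv2.resize(a,(400,300)),cv2.resize(b,(400,300))]))
E
```

```text
t 4.83 at [586.5   8.1 333.7] tip z 134.5 a 87.8 F [ 1.3  0.5 -2.4] w 34.6 
  shift [-0.1  0.5 14.5] twist -0.0
expected non-empty vector for x
0.127 (587.2, 51.7, 86.8, 29.0, -2.7, 191)
0.138 (581.1, 50.7, 52.8, 24.2, 1.1, 38)
0.128 (587.2, 51.7, 86.8, 29.0, -2.7, 231)
scene box (array([587.2,  10.1]), np.float64(-92.4), array([ 0.0729, -0.0729]), array([ 0.0532, -0.0532]), [np.int64(124), np.int64(48), np.int64(26), np.int64(42)], np.float64(0.0622))
0.127 (585.3, 9.7, 122.8, 91.5, 87.1, 844)
0.138 (587.7, 9.9, 119.1, 57.0, -77.9, 254)
0.128 (585.3, 9.7, 122.8, 91.5, 87.1, 1144)
```

View pics/g3.png

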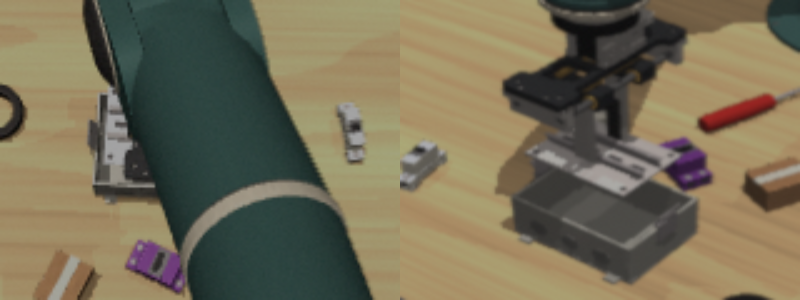

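The plate hangs right over the box in the right panel, and the scene camera puts it within 2 mm of the box's centre. Lowering it now.

>>> servo_tool --pt "0 0.5 20 0" --pt "0 0 20 0" --pt "0 0 15 0" --pt "0 0 10 0" --pt "0 0 5 0"

```text
time: 5.35
ee_pos: [0.587, 0.0084, 0.2633]
tool_rot: [0.72, 0.694, -0.001, -0.001]
contact_force: [0.3, -0.5, -1.6]
grip_width: 0.367
```

>>> servo_tool --pt "0 0 10 0" --pt "0 0 10 0" --pt "0 0 10 0" --pt "0 0 10 0" --pt "0 0 5 0"

```text
time: 5.77
ee_pos: [0.587, 0.0083, 0.2182]
tool_rot: [0.719, 0.695, -0.0, -0.0]
contact_force: [0.6, 0.4, -2.0]
grip_width: 0.367
```

>>> servo_tool --pt "0 0 4 0" --pt "0 0 3 0" --pt "0 0 1.5 0" --pt "0 0 0 0" --pt "0 0 0 0"

```text
time: 6.18
ee_pos: [0.5874, 0.0083, 0.2114]
tool_rot: [0.719, 0.695, 0.0, 0.0]
contact_force: [-0.8, 0.4, -1.8]
grip_width: 0.372
```

>>> servo_tool --pt "0 0 1 0" --pt "0 0 0 0" --pt "0 0 0 0" --pt "0 0 0 0" --pt "0 0 0 0"

```text
time: 6.6
ee_pos: [0.5873, 0.0082, 0.2102]
tool_rot: [0.719, 0.695, 0.0, 0.0]
contact_force: [-0.7, 0.7, -1.4]
grip_width: 0.366
```

```bash
python3 - <<'E'
from h import *
go(587,8,9,87.8)
im,w=cloud('scene'); cv2.imwrite('pics/g4.png',cv2.resize(im[150:290,200:340,::-1],(600,600)))
E
```

```text
t 6.6 at [587.3   8.2 210.2] tip z 11.0 a 88.0 F [-0.7  0.7 -1.4] w 34.4 
  shift [-0.3 -0.3  2. ] twist 0.2
```

View pics/g4.png

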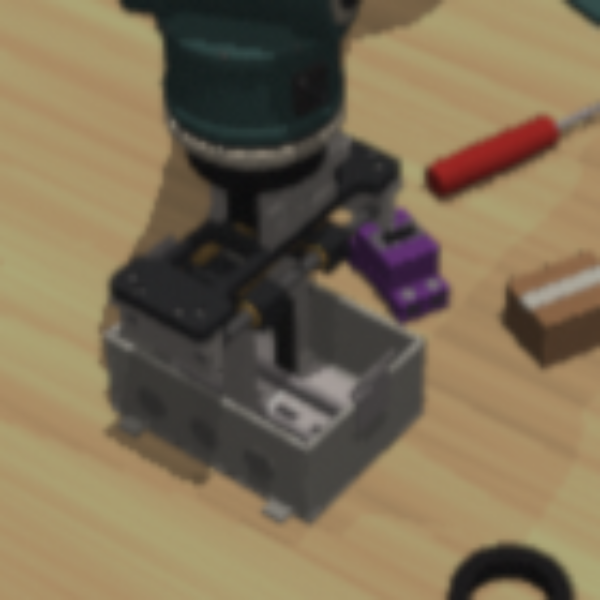

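The plate is inside the box, at about (310,400). I'll lower it the last 2 mm and release.

>>> servo_tool --pt "0 0 1 0" --pt "0 0 0.8 0" --pt "0 0 0 0" --pt "0 0 0 0" --pt "0 0 0 0"

```text
time: 7.07
ee_pos: [0.5874, 0.0083, 0.2087]
tool_rot: [0.719, 0.695, 0.0, 0.0]
contact_force: [-3.0, -0.6, 7.5]
grip_width: 0.365
```

>>> servo_tool --pt "0 0 0 0" --pt "0 0 0 0" --pt "0 0 0 0" --pt "0 0 0 0" --pt "0 0 0 0" --claw 52

```text
time: 7.48
ee_pos: [0.5873, 0.0083, 0.2083]
tool_rot: [0.719, 0.695, 0.0, -0.0]
contact_force: [-0.1, -0.1, -0.6]
grip_width: 0.553
```

>>> servo_tool --pt "0 0 -10 0" --pt "0 0 -20 0" --pt "0 0 -30 0" --pt "0 0 -30 0" --pt "0 0 -30 0"

```text
time: 7.9
ee_pos: [0.587, 0.0085, 0.3304]
tool_rot: [0.719, 0.695, 0.0, -0.0]
contact_force: [0.0, 0.1, 0.3]
grip_width: 0.556
```

```bash
python3 - <<'E'
from h import *
go(434,-120.5,70,145)
E
```

```text
t 7.9 at [587.    8.5 330.4] tip z 131.2 a 88.0 F [0.  0.1 0.3] w 52.3 
  shift [-134.2 -148.5   61.2] twist -57.0
```

>>> servo_tool --pt "-27 -29.8 5 0" --pt "-27 -29.8 5 0" --pt "-27 -29.8 5 0" --pt "-27 -29.8 5 0" --pt "-27 -29.8 5 0" --claw 68

```text
time: 8.32
ee_pos: [0.432, -0.1222, 0.3038]
tool_rot: [0.719, 0.695, 0.0, 0.0]
contact_force: [1.1, -0.4, -0.2]
grip_width: 0.725
```

>>> servo_tool --pt "0 0 0 -7.1" --pt "0 0 0 -7.1" --pt "0 0 0 -7.1" --pt "0 0 0 -7.1" --pt "0 0 0 -7.1"

```text
time: 8.73
ee_pos: [0.4336, -0.1214, 0.3041]
tool_rot: [0.471, 0.882, -0.0, 0.0]
contact_force: [0.2, 0.3, 0.6]
grip_width: 0.722
```

>>> servo_tool --pt "0 0 0 -7.1" --pt "0 0 0 -7.1" --pt "0 0 0 -7.1" --pt "0 0 0 0" --pt "0 0 0 0"

```text
time: 9.15
ee_pos: [0.4336, -0.1215, 0.3038]
tool_rot: [0.305, 0.953, -0.0, 0.0]
contact_force: [0.8, 0.1, -0.2]
grip_width: 0.722
```

```bash
python3 - <<'E'
from h import *
go(434,-120.5,50,144.5)
for n in("top","scene"):
    im,w=cloud(n); cv2.imwrite(f'pics/{n}5.png',im[:,:,::-1])
    # rail in box
    c=np.array([.587,.008]); a=np.radians(87.8); X=np.array([np.cos(a),np.sin(a)]); Y=np.array([-X[1],X[0]])
    d=w[...,:2]-c; x=d@X; y=d@Y; Z=w[...,2]
    m=(abs(x)<.07)&(abs(y)<.03)&(Z>.015)&(Z<.03); print(n,'rail',rect(w,m))
    m=(abs(x)<.065)&(abs(y)<.042)&(abs(y)>.025)&(Z<.014); print('plate z',np.median(Z[m]))
a=cv2.imread('pics/top5.png')[160:280,240:400];b=cv2.imread('pics/scene5.png')[140:290,190:350]
cv2.imwrite('pics/g5.png',np.hstack([cv2.resize(a,(400,300)),cv2.resize(b,(400,300))]))
E
```

```text
t 9.15 at [ 433.6 -121.5  303.8] tip z 104.6 a 144.5 F [ 0.8  0.1 -0.2] w 67.9 
  shift [ 0.3  1.  54.6] twist 0.0
top rail (589.5, 12.8, 128.3, 55.2, 87.9, 169)
plate z 0.007920527034106256
scene rail (585.7, -3.3, 120.4, 44.0, 82.1, 201)
plate z 0.007560039583021471
```

View pics/g5.png

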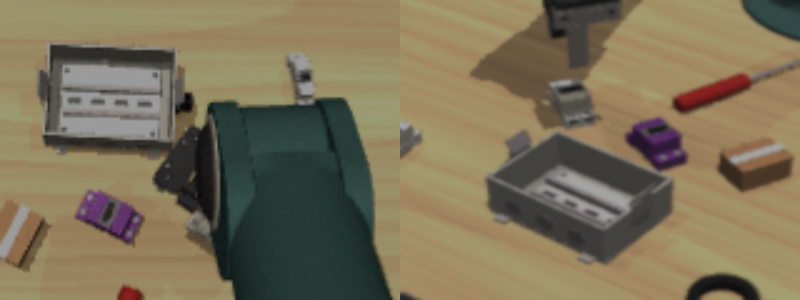

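The plate lies flat and central in the box, at about (110,100) in the left panel. Its measured top is at 7.5 mm, as expected. Now the main switch.

>>> servo_tool --pt "0.3 1 25 0" --pt "0 0 25 0" --pt "0 0 18 0" --pt "0 0 11 0" --pt "0 0 5 0"

```text
time: 9.67
ee_pos: [0.4338, -0.1202, 0.2182]
tool_rot: [0.303, 0.953, 0.0, -0.001]
contact_force: [0.2, 0.7, -0.4]
grip_width: 0.727
```

>>> servo_tool --pt "0 0 0 0" --pt "0 0 0 0" --pt "0 0 0 0" --pt "0 0 0 0" --pt "0 0 0 0" --claw 30 --grip_force 30

```text
time: 10.08
ee_pos: [0.4343, -0.1205, 0.2202]
tool_rot: [0.303, 0.953, -0.0, 0.001]
contact_force: [-0.9, 0.5, 9.7]
grip_width: 0.478
```

>>> servo_tool --pt "0 0 0 0" --pt "0 0 -20 0" --pt "0 0 -30 0" --pt "0 0 -35 0" --pt "0 0 -35 0"

```text
time: 10.5
ee_pos: [0.4336, -0.1201, 0.3408]
tool_rot: [0.302, 0.953, 0.0, -0.001]
contact_force: [1.3, -1.3, -1.6]
grip_width: 0.479
```

```bash
python3 - <<'E'
from h import *
go(587,8,140,87.9)
s=sense(); c=s['ee_pos'][:2]
im,w=cloud('scene'); cv2.imwrite('pics/s6.png',cv2.resize(im[80:220,180:340,::-1],(640,560)))
E
```

```text
t 10.5 at [ 433.6 -120.1  340.8] tip z 141.6 a 144.8 F [ 1.3 -1.3 -1.6] w 45.0 
  shift [-51.6 193.1   1.6] twist 56.9
```

View pics/s6.png

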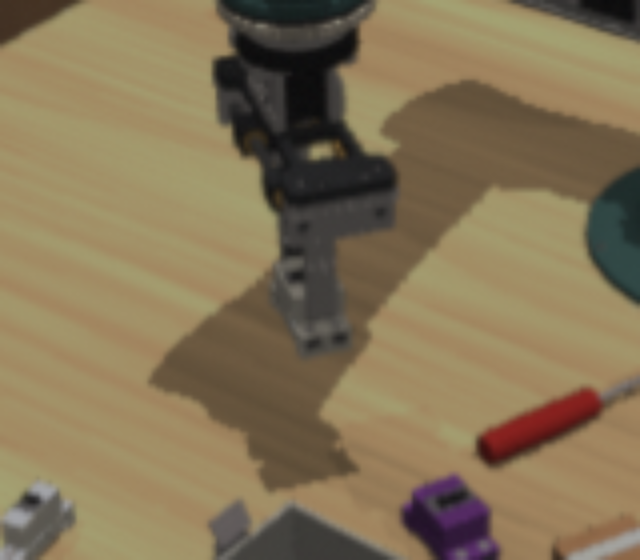

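```bash
python3 - <<'E'
from h import *
go(586.3,-20,110,88)
E
```

```text
t 10.55 at [ 435.2 -119.9  346.7] tip z 147.5 a 144.8 F [8.3 0.3 7.4] w 44.7 
  shift [-65.8 168.6  38.1] twist 56.8
```

>>> servo_tool --pt "-13.2 33.7 0 0" --pt "-13.2 33.7 0 0" --pt "-13.2 33.7 0 0" --pt "-13.2 33.7 0 0" --pt "-13.2 33.7 0 0"

```text
time: 10.97
ee_pos: [0.5862, -0.0199, 0.3395]
tool_rot: [0.303, 0.953, -0.0, 0.0]
contact_force: [-0.2, -0.7, -1.3]
grip_width: 0.473
```

>>> servo_tool --pt "0 0 0 7.1" --pt "0 0 0 7.1" --pt "0 0 0 7.1" --pt "0 0 0 7.1" --pt "0 0 0 7.1"

```text
time: 11.38
ee_pos: [0.5849, -0.0208, 0.3395]
tool_rot: [0.581, 0.814, 0.0, -0.0]
contact_force: [1.1, 0.2, -2.7]
grip_width: 0.478
```

>>> servo_tool --pt "0 0 0 7.1" --pt "0 0 0 7.1" --pt "0 0 0 7.1" --pt "0 0 0 0" --pt "0 0 0 0"

```text
time: 11.8
ee_pos: [0.585, -0.0207, 0.3396]
tool_rot: [0.718, 0.696, -0.0, 0.0]
contact_force: [-0.3, 0.4, -1.3]
grip_width: 0.478
```

```bash
python3 - <<'E'
from h import *
go(586.3,-20,36,88)
im,w=cloud('scene'); cv2.imwrite('pics/s7.png',cv2.resize(im[110:290,190:350,::-1],(534,600)))
s=sense(); c=s['ee_pos'][:2]
m=(np.hypot(*(np.moveaxis(w[...,:2]-c,-1,0)))<.06)&(w[...,2]>.09)&(w[...,2]<.2)
print(np.histogram(w[m][:,2],12))
E
```

```text
t 11.8 at [585.  -20.7 339.6] tip z 140.4 a 88.2 F [-0.3  0.4 -1.3] w 44.9 
  shift [  0.7   1.3 104.4] twist 0.2
(array([  1,   0,   0,  46, 103,  96,  66, 186,  78,  60,  52,  54]), array([0.09158258, 0.10058875, 0.10959492, 0.11860108, 0.12760725,
       0.13661341, 0.14561958, 0.15462574, 0.16363191, 0.17263808,
       0.18164424, 0.19065041, 0.19965657]))
```

View pics/s7.png

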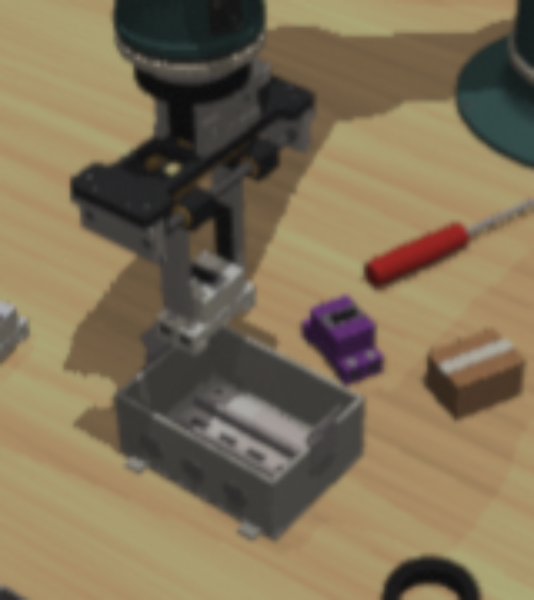

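The switch hangs level over the gland end of the box, at about (210,300). Lowering in steps.

>>> servo_tool --pt "0.7 1.3 25 0.2" --pt "0 0 25 0" --pt "0 0 20 0" --pt "0 0 15 0" --pt "0 0 10 0"

```text
time: 12.27
ee_pos: [0.586, -0.0203, 0.2427]
tool_rot: [0.719, 0.695, -0.0, -0.001]
contact_force: [0.2, -0.7, -1.6]
grip_width: 0.478
```

>>> servo_tool --pt "0 0 3 0" --pt "0 0 2 0" --pt "0 0 0 0" --pt "0 0 0 0" --pt "0 0 0 0"

```text
time: 12.68
ee_pos: [0.5866, -0.0202, 0.2402]
tool_rot: [0.721, 0.693, 0.0, 0.0]
contact_force: [-0.2, -0.1, -2.6]
grip_width: 0.477
```

>>> servo_tool --pt "0 0 2 0" --pt "0 0 2 0" --pt "0 0 0 0" --pt "0 0 0 0" --pt "0 0 0 0"

```text
time: 13.1
ee_pos: [0.5864, -0.0202, 0.2354]
tool_rot: [0.721, 0.693, -0.0, -0.0]
contact_force: [-0.4, 0.5, -2.1]
grip_width: 0.476
```

```bash
python3 -c "
from h import *
go(586.3,-20,34,88)"
```

```text
t 13.1 at [586.4 -20.2 235.4] tip z 36.2 a 87.8 F [-0.4  0.5 -2.1] w 44.8 
  shift [ 0.1 -0.1  2.2] twist -0.2
```

>>> servo_tool --pt "0 0 1.5 0" --pt "0 0 0 0" --pt "0 0 0 0" --pt "0 0 0 0"

```text
time: 13.43
ee_pos: [0.5864, -0.0201, 0.2338]
tool_rot: [0.721, 0.693, 0.0, -0.0]
contact_force: [-0.3, -0.1, -1.8]
grip_width: 0.478
```

>>> servo_tool --pt "0 0 1 0" --pt "0 0 0 0" --pt "0 0 0 0" --pt "0 0 0 0"

```text
time: 13.77
ee_pos: [0.5864, -0.0201, 0.2332]
tool_rot: [0.721, 0.693, 0.0, 0.0]
contact_force: [-3.2, 0.1, 5.5]
grip_width: 0.478
```

Contact came at tip height 34 mm, matching the seated height of 13 mm plus the 21 mm grip height. I'll release and go to the breaker.

>>> servo_tool --pt "0 0 0 0" --pt "0 0 0 0" --pt "0 0 0 0" --pt "0 0 -15 0" --pt "0 0 -25 0" --claw 58

```text
time: 14.18
ee_pos: [0.5857, -0.0202, 0.2712]
tool_rot: [0.721, 0.693, -0.001, -0.002]
contact_force: [0.5, -0.3, 1.2]
grip_width: 0.619
```

>>> servo_tool --pt "0 0 -20 0" --pt "0 0 -20 0" --pt "0 0 -10 0" --pt "0 0 0 0" --pt "0 0 0 0"

```text
time: 14.6
ee_pos: [0.5863, -0.0203, 0.3225]
tool_rot: [0.721, 0.693, 0.0, 0.0]
contact_force: [-0.3, -0.6, -0.8]
grip_width: 0.619
```

```bash
python3 -c "
from h import *
go(613.7,-220.3,100,100.5)"
```

```text
t 14.6 at [586.3 -20.3 322.5] tip z 123.3 a 87.8 F [-0.3 -0.6 -0.8] w 58.2 
  shift [-198.8   35.1   23.4] twist -12.7
```

>>> servo_tool --pt "-39.8 7 0 0" --pt "-39.8 7 0 0" --pt "-39.8 7 0 0" --pt "-39.8 7 0 0" --pt "-39.8 7 0 0" --claw 68

```text
time: 15.02
ee_pos: [0.6133, -0.2223, 0.3211]
tool_rot: [0.721, 0.693, -0.001, -0.001]
contact_force: [0.4, 0.2, -0.1]
grip_width: 0.726
```

>>> servo_tool --pt "0 0 10 -6.3" --pt "0 0 14 -6.3" --pt "0 0 0 0" --pt "0 0 0 0" --pt "0 0 0 0"

```text
time: 15.43
ee_pos: [0.6137, -0.2199, 0.2987]
tool_rot: [0.641, 0.767, 0.0, -0.0]
contact_force: [-0.8, -0.1, 0.2]
grip_width: 0.719
```

```bash
python3 - <<'E'
from h import *
go(613.7,-220.3,21,100.5)
for n in("top","scene"):
    im,w=cloud(n); cv2.imwrite(f'pics/{n}8.png',im[:,:,::-1])
    print(n,obj(w,(.586,-.02),.045,.046,.065))
a=cv2.imread('pics/top8.png')[150:250,240:400];b=cv2.imread('pics/scene8.png')[150:290,160:340]
cv2.imwrite('pics/g8.png',np.hstack([cv2.resize(a,(400,250)),cv2.resize(b,(400,250))]))
E
```

```text
t 15.43 at [ 613.7 -219.9  298.7] tip z 99.5 a 100.2 F [-0.8 -0.1  0.2] w 67.6 
  shift [-0.5 -0.1 78.5] twist -0.3
top ((585.7, -22.3, 46.5, 34.7, -3.3, 193), array([584.2, -21.1,  55.4]), array([585.1, -22.1,  55.4]))
scene ((586.1, -18.9, 48.9, 39.1, -0.6, 231), array([590. , -16. ,  54.7]), array([588.7, -16.7,  54.3]))
```

View pics/g8.png

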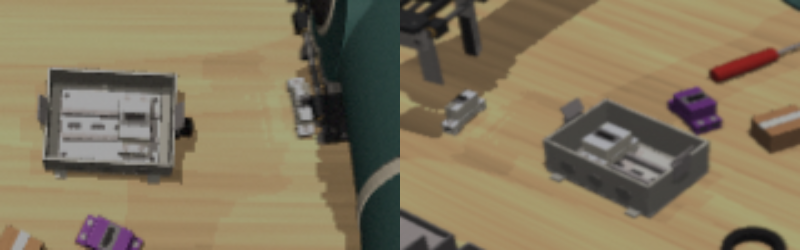

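The switch sits square on the rail in the gland half, at (145,115) in the left panel. Its nose top measures about 54.8 mm against the expected 54. Now the breaker.

>>> servo_tool --pt "-0.5 0 25 -0.3" --pt "0 0 22 0" --pt "0 0 16 0" --pt "0 0 10 0" --pt "0 0 5 0"

```text
time: 15.95
ee_pos: [0.6137, -0.2205, 0.22]
tool_rot: [0.638, 0.77, -0.0, -0.0]
contact_force: [-0.1, -0.2, -0.3]
grip_width: 0.725
```

>>> servo_tool --pt "0 0 0 0" --pt "0 0 0 0" --pt "0 0 0 0" --pt "0 0 0 0" --pt "0 0 0 0" --claw 30

```text
time: 16.37
ee_pos: [0.6141, -0.2209, 0.2219]
tool_rot: [0.638, 0.77, 0.0, 0.001]
contact_force: [-0.3, 0.8, 7.5]
grip_width: 0.476
```

>>> servo_tool --pt "0 0 0 0" --pt "0 0 -20 0" --pt "0 0 -35 0" --pt "0 0 -35 0" --pt "0 0 -30 0"

```text
time: 16.78
ee_pos: [0.6137, -0.2207, 0.3432]
tool_rot: [0.638, 0.77, 0.0, 0.0]
contact_force: [0.8, 0.1, -0.6]
grip_width: 0.476
```

```bash
python3 -c "
from h import *
go(588.3,36,125,88)"
```

```text
t 16.78 at [ 613.7 -220.7  343.2] tip z 144.0 a 100.7 F [ 0.8  0.1 -0.6] w 44.7 
  shift [257.   22.7  19. ] twist 12.7
```

>>> servo_tool --pt "36.7 3.2 0 0" --pt "36.7 3.2 0 0" --pt "36.7 3.2 0 0" --pt "36.7 3.2 0 0" --pt "36.7 3.2 0 0"

```text
time: 17.2
ee_pos: [0.5949, -0.036, 0.3413]
tool_rot: [0.638, 0.77, 0.0, 0.0]
contact_force: [0.6, -0.6, -1.2]
grip_width: 0.478
```

>>> servo_tool --pt "36.7 3.2 0 0" --pt "36.7 3.2 0 0" --pt "0 0 9 6.3" --pt "0 0 10 6.3" --pt "0 0 0 0"

```text
time: 17.62
ee_pos: [0.5876, 0.0363, 0.3207]
tool_rot: [0.72, 0.693, -0.001, -0.0]
contact_force: [0.1, -0.0, -2.0]
grip_width: 0.479
```

>>> servo_tool --pt "0 0 0 0" --pt "0 0 0 0"

```text
time: 17.78
ee_pos: [0.5883, 0.0354, 0.3224]
tool_rot: [0.718, 0.696, 0.0, 0.0]
contact_force: [-0.3, 0.4, -0.6]
grip_width: 0.478
```

```bash
python3 - <<'E'
from h import *
go(588.3,36,45,88)
im,w=cloud('scene'); cv2.imwrite('pics/s9.png',cv2.resize(im[110:290,190:350,::-1],(534,600)))
E
```

```text
t 17.78 at [588.3  35.4 322.4] tip z 123.2 a 88.3 F [-0.3  0.4 -0.6] w 44.9 
  shift [ 0.6 -0.  78.2] twist 0.3
```

View pics/s9.png

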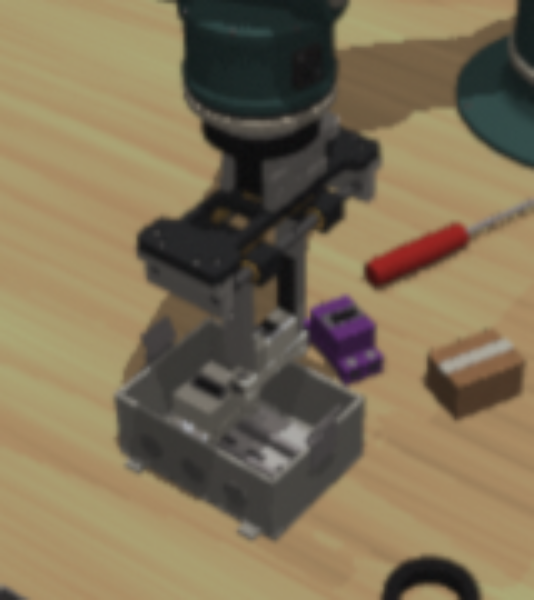

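The breaker hangs upright over the other half, at about (270,350), clear of the switch.

>>> servo_tool --pt "0.5 0 25 0.3" --pt "0 0 22 0" --pt "0 0 16 0" --pt "0 0 10 0" --pt "0 0 6 0"

```text
time: 18.25
ee_pos: [0.5881, 0.0359, 0.2421]
tool_rot: [0.72, 0.694, -0.0, -0.0]
contact_force: [0.7, -0.0, -0.8]
grip_width: 0.473
```

>>> servo_tool --pt "0 0 3 0" --pt "0 0 2 0" --pt "0 0 2 0" --pt "0 0 0 0" --pt "0 0 0 0"

```text
time: 18.67
ee_pos: [0.5883, 0.0363, 0.2363]
tool_rot: [0.721, 0.693, 0.0, 0.0]
contact_force: [-0.3, 0.4, -1.4]
grip_width: 0.482
```

>>> servo_tool --pt "0 0 1.5 0" --pt "0 0 0 0" --pt "0 0 0 0" --pt "0 0 0 0"

```text
time: 19.0
ee_pos: [0.5884, 0.0363, 0.2349]
tool_rot: [0.721, 0.693, 0.0, 0.0]
contact_force: [-1.0, -0.5, 6.5]
grip_width: 0.479
```

>>> servo_tool --pt "0 0 0.5 0" --pt "0 0 0 0" --pt "0 0 0 0"

```text
time: 19.25
ee_pos: [0.5884, 0.0363, 0.2348]
tool_rot: [0.721, 0.693, 0.0, 0.0]
contact_force: [-4.3, -1.1, 14.9]
grip_width: 0.477
```

>>> servo_tool --pt "0 0 0 0" --pt "0 0 0 0" --pt "0 0 0 0" --pt "0 0 -15 0" --pt "0 0 -25 0" --claw 58

```text
time: 19.67
ee_pos: [0.5874, 0.0361, 0.2722]
tool_rot: [0.721, 0.693, -0.001, -0.001]
contact_force: [0.2, 0.9, 0.8]
grip_width: 0.613
```

>>> servo_tool --pt "0 0 -25 0" --pt "0 0 -25 0" --pt "0 0 -10 0" --pt "0 0 0 0" --pt "0 0 0 0"

```text
time: 20.08
ee_pos: [0.5881, 0.0361, 0.3335]
tool_rot: [0.721, 0.693, 0.0, 0.0]
contact_force: [-0.6, 0.2, -1.0]
grip_width: 0.619
```

```bash
python3 -c "
from h import *
go(419.3,340.4,100,29.2)"
```

```text
t 20.08 at [588.1  36.1 333.5] tip z 134.3 a 87.8 F [-0.6  0.2 -1. ] w 58.1 
  shift [ 297.5 -180.4   34.2] twist 58.6
```

>>> servo_tool --pt "29.8 -18 0 0" --pt "29.8 -18 0 0" --pt "29.8 -18 0 0" --pt "29.8 -18 0 0" --pt "29.8 -18 0 0" --claw 70

```text
time: 20.5
ee_pos: [0.5027, 0.1896, 0.3323]
tool_rot: [0.721, 0.693, -0.001, -0.001]
contact_force: [0.5, 0.8, 0.6]
grip_width: 0.737
```

>>> servo_tool --pt "29.8 -18 0 0" --pt "29.8 -18 0 0" --pt "29.8 -18 0 0" --pt "29.8 -18 0 0" --pt "29.8 -18 0 0"

```text
time: 20.92
ee_pos: [0.4186, 0.342, 0.3324]
tool_rot: [0.721, 0.693, -0.001, -0.0]
contact_force: [0.0, 0.3, -1.1]
grip_width: 0.741
```

>>> servo_tool --pt "0 0 10 6.5" --pt "0 0 10 6.5" --pt "0 0 14 6.5" --pt "0 0 0 6.5" --pt "0 0 0 6.5"

```text
time: 21.33
ee_pos: [0.4193, 0.3406, 0.2975]
tool_rot: [0.887, 0.462, -0.002, 0.0]
contact_force: [0.1, -0.0, -0.8]
grip_width: 0.744
```

>>> servo_tool --pt "0 0 0 6.5" --pt "0 0 0 6.5" --pt "0 0 0 6.5" --pt "0 0 0 6.5" --pt "0 0 0 0"

```text
time: 21.75
ee_pos: [0.4195, 0.3408, 0.2984]
tool_rot: [0.968, 0.25, -0.001, 0.0]
contact_force: [0.9, 0.4, 0.5]
grip_width: 0.745
```

```bash
python3 - <<'E'
from h import *
go(419.3,340.4,8.5,29.2)
for n in("top","scene"):
    im,w=cloud(n); cv2.imwrite(f'pics/{n}10.png',im[:,:,::-1])
    print(n,'sw',obj(w,(.586,-.02),.04,.046,.062)); print('  brk',obj(w,(.588,.036),.028,.046,.062)); print(' box',boxfit(w,(.587,.008),-92))
a=cv2.imread('pics/top10.png')[150:250,240:400];b=cv2.imread('pics/scene10.png')[180:320,200:460]
cv2.imwrite('pics/g10.png',np.hstack([cv2.resize(a,(400,250)),cv2.resize(b,(400,250))]))
E
```

```text
t 21.75 at [419.5 340.8 298.4] tip z 99.2 a 29.0 F [0.9 0.4 0.5] w 70.0 
  shift [-0.1  0.2 90.7] twist -0.2
top sw ((586.2, -22.3, 47.8, 34.8, -3.6, 190), array([583.8, -21. ,  55.7]), array([584.7, -22.1,  55.5]))
  brk ((587.2, 33.8, 46.5, 17.3, 1.0, 100), array([587.6,  34.1,  54.9]), array([588.1,  34.8,  55. ]))
 box (array([586.1,   5.7]), np.float64(-92.37), array([ 0.073, -0.073]), array([ 0.0531, -0.0531]), [np.int64(81), np.int64(80), np.int64(32), np.int64(26)], np.float64(0.0623))
scene sw ((584.9, -18.3, 50.0, 38.9, 0.4, 231), array([589.5, -16.2,  54.3]), array([588.4, -16.6,  54.1]))
  brk ((588.4, 38.1, 46.8, 19.7, -0.2, 138), array([590. ,  41.4,  54.2]), array([589.5,  40.2,  53.5]))
 box (array([587.4,  10. ]), np.float64(-92.4), array([ 0.0733, -0.0733]), array([ 0.0529, -0.0529]), [np.int64(119), np.int64(111), np.int64(49), np.int64(45)], np.float64(0.0623))
```

View pics/g10.png

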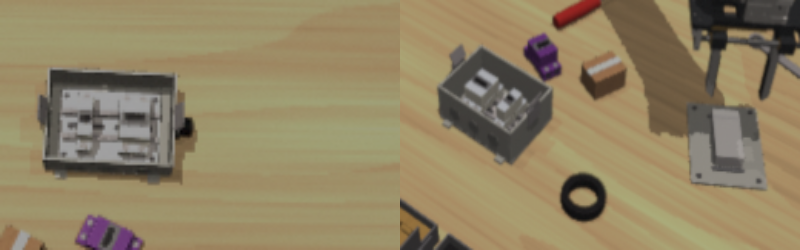

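Both devices sit on the rail, switch at (140,115) and breaker at (85,115) in the left panel. Both nose tops measure 54 to 55.5 mm. Now the cover.

>>> servo_tool --pt "0 0 28 -0.2" --pt "0 0 26 0" --pt "0 0 19 0" --pt "0 0 12 0" --pt "0 0 6 0"

```text
time: 22.27
ee_pos: [0.4194, 0.3407, 0.207]
tool_rot: [0.967, 0.256, -0.001, 0.0]
contact_force: [0.5, 0.1, -0.1]
grip_width: 0.747
```

>>> servo_tool --pt "0 0 0 0" --pt "0 0 0 0" --pt "0 0 0 0" --pt "0 0 0 0" --pt "0 0 0 0" --claw 30 --grip_force 45

```text
time: 22.68
ee_pos: [0.4201, 0.3412, 0.2098]
tool_rot: [0.967, 0.254, 0.001, -0.0]
contact_force: [-0.6, -1.0, 7.5]
grip_width: 0.465
```

>>> servo_tool --pt "0 0 0 0" --pt "0 0 -20 0" --pt "0 0 -35 0" --pt "0 0 -40 0" --pt "0 0 -40 0"

```text
time: 23.1
ee_pos: [0.4194, 0.3407, 0.3455]
tool_rot: [0.967, 0.255, -0.001, 0.0]
contact_force: [0.7, 0.9, -1.6]
grip_width: 0.466
```

>>> servo_tool --pt "0 0 -10 0" --pt "0 0 0 0" --pt "0 0 0 0"

```text
time: 23.35
ee_pos: [0.4197, 0.3407, 0.3537]
tool_rot: [0.967, 0.254, 0.0, 0.0]
contact_force: [0.0, -0.5, -2.8]
grip_width: 0.462
```

```bash
python3 - <<'E'
from h import *
go(586.8,7.9,150,87.7)
s,T,a=pose(); c=s['ee_pos']; 
for n in("top","scene"):
    im,w=cloud(n)
    d=(w-c)@T; m=(abs(d[...,0])<.09)&(abs(d[...,1])<.075)&(abs(d[...,2]-.2022)<.008)
    print(n,rect(w,m), (np.array([d[m].min(0),d[m].max(0)])*1000).round(1).tolist(), np.round(np.median(d[m],0),4))
E
```

```text
t 23.35 at [419.7 340.7 353.7] tip z 154.5 a 29.5 F [ 0.  -0.5 -2.8] w 43.4 
  shift [-18.3 371.9   4.6] twist -58.2
top (440.9, 301.6, 152.7, 26.5, 43.4, 244) [[-76.6, 19.0, 198.9], [72.2, 60.9, 210.0]] [-0.0207  0.0476  0.2041]
scene (417.5, 338.9, 155.4, 117.3, 28.6, 1487) [[-81.2, -58.7, 194.4], [75.2, 58.9, 210.2]] [0.0334 0.0198 0.2055]
```

>>> servo_tool --pt "-1.8 37.2 0 0" --pt "-1.8 37.2 0 0" --pt "-1.8 37.2 0 0" --pt "-1.8 37.2 0 0" --pt "-1.8 37.2 0 0"

```text
time: 23.87
ee_pos: [0.5037, 0.1729, 0.3522]
tool_rot: [0.967, 0.255, -0.001, 0.0]
contact_force: [0.9, 0.0, -1.8]
grip_width: 0.465
```

>>> servo_tool --pt "-1.8 37.2 0 0" --pt "-1.8 37.2 0 0" --pt "-1.8 37.2 0 0" --pt "-1.8 37.2 0 0" --pt "-1.8 37.2 0 0"

```text
time: 24.28
ee_pos: [0.5875, 0.0065, 0.352]
tool_rot: [0.967, 0.255, -0.001, -0.0]
contact_force: [-0.2, 0.4, -2.3]
grip_width: 0.467
```

>>> servo_tool --pt "0 0 0 -6.5" --pt "0 0 0 -6.5" --pt "0 0 0 -6.5" --pt "0 0 0 -6.5" --pt "0 0 0 -6.5"

```text
time: 24.7
ee_pos: [0.587, 0.0082, 0.3518]
tool_rot: [0.856, 0.517, -0.001, -0.001]
contact_force: [-0.2, 0.9, -2.7]
grip_width: 0.464
```

>>> servo_tool --pt "0 0 0 -6.5" --pt "0 0 0 -6.5" --pt "0 0 0 -6.5" --pt "0 0 0 -6.2" --pt "0 0 0 0"

```text
time: 25.12
ee_pos: [0.587, 0.0082, 0.3519]
tool_rot: [0.719, 0.695, -0.001, -0.001]
contact_force: [-0.0, -0.2, -1.7]
grip_width: 0.466
```

>>> servo_tool --pt "0 0 10 0" --pt "0 0 10 0" --pt "0 0 10 0" --pt "0 0 0 0" --pt "0 0 0 0"

```text
time: 25.53
ee_pos: [0.587, 0.0084, 0.3227]
tool_rot: [0.722, 0.692, -0.001, -0.001]
contact_force: [0.3, -0.8, -2.0]
grip_width: 0.466
```

```bash
python3 - <<'E'
from h import *
go(586.8,7.9,120,87.7)
s,T,a=pose(); c=s['ee_pos']; 
for n in("top","scene"):
    im,w=cloud(n); cv2.imwrite(f'pics/{n}11.png',im[:,:,::-1]); np.savez(f"pics/{n}11.npz",im=im,d=w)
    d=(w-c)@T; m=(abs(d[...,0])<.09)&(abs(d[...,1])<.075)&(abs(d[...,2]-.2035)<.007)
    print(n,rect(w,m), (np.percentile(d[m],[1,99],axis=0)*1000).round(1).tolist(), np.round(np.median(d[m],0),4))
a=cv2.imread('pics/top11.png')[130:270,220:360];b=cv2.imread('pics/scene11.png')[140:290,180:330]
cv2.imwrite('pics/g11.png',np.hstack([cv2.resize(a,(400,400)),cv2.resize(b,(400,400))]))
E
```

```text
t 25.53 at [587.    8.4 322.7] tip z 123.5 a 87.6 F [ 0.3 -0.8 -2. ] w 43.8 
  shift [-0.5 -0.2  3.5] twist -0.1
top (588.6, 58.5, 117.5, 42.1, -2.3, 412) [[32.1, -57.7, 198.4], [70.8, 51.2, 209.4]] [ 0.0566 -0.0152  0.2039]
scene (585.6, 7.9, 154.0, 119.3, 87.6, 1334) [[-74.5, -57.5, 198.1], [74.1, 57.1, 208.2]] [0.0258 0.0251 0.2035]
```

View pics/g11.png

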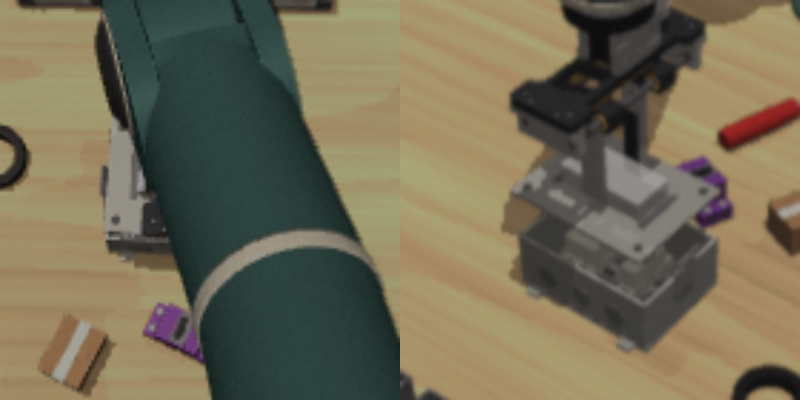

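In the scene view the cover sits within 2 mm of the box's centre and is level, at about (620,190). I'll correct by 1.7 mm along the box and descend.

>>> servo_tool --pt "1.7 0.3 12 0" --pt "0 0 11 0" --pt "0 0 8 0" --pt "0 0 4 0" --pt "0 0 0 0"

```text
time: 26.05
ee_pos: [0.5873, 0.01, 0.2874]
tool_rot: [0.721, 0.693, -0.001, -0.001]
contact_force: [0.7, -0.3, -2.0]
grip_width: 0.464
```

>>> servo_tool --pt "0 0 2 0" --pt "0 0 2 0" --pt "0 0 0 0" --pt "0 0 0 0"

```text
time: 26.38
ee_pos: [0.5877, 0.01, 0.2851]
tool_rot: [0.721, 0.693, 0.0, 0.0]
contact_force: [0.9, 0.6, -2.4]
grip_width: 0.467
```

```bash
python3 - <<'E'
from h import *
go(587.3,10,71.5,87.7)
s,T,a=pose(); c=s['ee_pos']
im,w=cloud('scene')
d=(w-c)@T; m=(abs(d[...,0])<.09)&(abs(d[...,1])<.075)&(abs(d[...,2]-.2035)<.006)
print(rect(w,m)); X,Y=d[m][:,:2].T
print('plane slopes',np.linalg.lstsq(np.c_[X,Y,np.ones(len(X))],d[m][:,2],rcond=None)[0])
cv2.imwrite('pics/g12.png',cv2.resize(im[160:290,190:350,::-1],(738,600)))
E
```

```text
t 26.38 at [587.7  10.  285.1] tip z 85.9 a 87.7 F [ 0.9  0.6 -2.4] w 43.9 
  shift [ 0.  -0.4 14.4] twist -0.0
(586.3, 8.0, 166.2, 120.6, 88.0, 1326)
plane slopes [ 3.59787798e-04 -1.77948751e-04  2.04020953e-01]
```

View pics/g12.png

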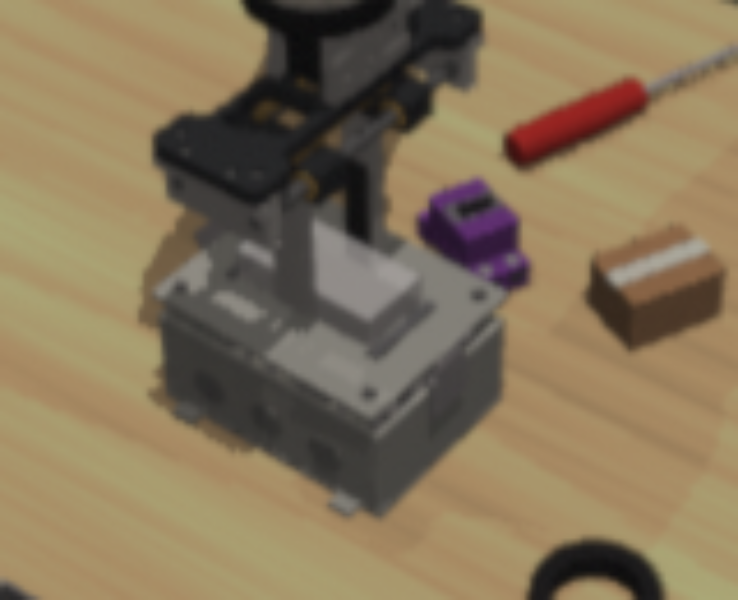

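The cover is level over the rim and between the clips. I'll press in small steps and watch the force.

>>> servo_tool --pt "0 0 1.5 0" --pt "0 0 1.5 0" --pt "0 0 0 0" --pt "0 0 0 0"

```text
time: 26.77
ee_pos: [0.5877, 0.01, 0.2819]
tool_rot: [0.721, 0.693, 0.0, 0.0]
contact_force: [1.7, -0.0, -0.5]
grip_width: 0.468
```

>>> servo_tool --pt "0 0 1 0" --pt "0 0 0 0" --pt "0 0 0 0"

```text
time: 27.02
ee_pos: [0.5877, 0.01, 0.2809]
tool_rot: [0.721, 0.693, 0.0, 0.0]
contact_force: [1.5, 0.8, 1.3]
grip_width: 0.462
```

>>> servo_tool --pt "0 0 1 0" --pt "0 0 0 0" --pt "0 0 0 0"

```text
time: 27.27
ee_pos: [0.5876, 0.01, 0.2797]
tool_rot: [0.721, 0.693, -0.0, -0.0]
contact_force: [2.0, 0.2, 2.2]
grip_width: 0.466
```

Contact began at about the expected height. Continuing.

>>> servo_tool --pt "0 0 1 0" --pt "0 0 0 0" --pt "0 0 0 0"

```text
time: 27.52
ee_pos: [0.5875, 0.01, 0.2786]
tool_rot: [0.721, 0.693, -0.0, -0.0]
contact_force: [2.2, -0.0, -3.0]
grip_width: 0.462
```

>>> servo_tool --pt "0 0 1 0" --pt "0 0 0 0" --pt "0 0 0 0"

```text
time: 27.77
ee_pos: [0.5875, 0.01, 0.2776]
tool_rot: [0.721, 0.693, -0.0, -0.0]
contact_force: [1.8, 0.0, -3.6]
grip_width: 0.466
```

>>> servo_tool --pt "0 0 1 0" --pt "0 0 0 0" --pt "0 0 0 0"

```text
time: 28.02
ee_pos: [0.5875, 0.01, 0.2767]
tool_rot: [0.721, 0.693, -0.0, -0.0]
contact_force: [0.4, -0.4, -2.2]
grip_width: 0.462
```

>>> servo_tool --pt "0 0 1 0" --pt "0 0 1 0" --pt "0 0 0 0" --pt "0 0 0 0"

```text
time: 28.35
ee_pos: [0.5876, 0.01, 0.2747]
tool_rot: [0.721, 0.693, -0.0, -0.0]
contact_force: [0.8, 0.4, -1.9]
grip_width: 0.462
```

>>> servo_tool --pt "0 0 1 0" --pt "0 0 1 0" --pt "0 0 0 0" --pt "0 0 0 0"

```text
time: 28.68
ee_pos: [0.5875, 0.01, 0.2727]
tool_rot: [0.721, 0.693, -0.0, -0.0]
contact_force: [-0.6, -0.2, -1.2]
grip_width: 0.467
```

>>> servo_tool --pt "0 0 1 0" --pt "0 0 0 0" --pt "0 0 0 0"

```text
time: 28.93
ee_pos: [0.5876, 0.01, 0.2719]
tool_rot: [0.721, 0.693, 0.0, -0.0]
contact_force: [-0.0, -0.4, -0.5]
grip_width: 0.461
```

>>> servo_tool --pt "0 0 1 0" --pt "0 0 0 0" --pt "0 0 0 0"

```text
time: 29.18
ee_pos: [0.5876, 0.0101, 0.2718]
tool_rot: [0.721, 0.693, -0.0, 0.0]
contact_force: [-7.5, -1.0, 16.8]
grip_width: 0.463
```

>>> servo_tool --pt "0 0 1 0" --pt "0 0 0 0" --pt "0 0 0 0"

```text
time: 29.43
ee_pos: [0.5876, 0.0102, 0.2717]
tool_rot: [0.721, 0.693, -0.0, 0.0]
contact_force: [-15.3, -1.1, 34.7]
grip_width: 0.464
```

```bash
python3 - <<'E'
from h import *
go(587.3,10,71.5,87.7)
s,T,a=pose(); c=s['ee_pos']
im,w=cloud('scene')
d=(w-c)@T; m=(abs(d[...,0])<.076)&(abs(d[...,1])<.062)&(abs(d[...,2]-.2035)<.012)
print(rect(w,m),np.median(w[m],0)); X,Y=d[m][:,:2].T
print('plane',np.linalg.lstsq(np.c_[X,Y,np.ones(len(X))],d[m][:,2],rcond=None)[0])
E
```

```text
t 29.43 at [587.6  10.2 271.7] tip z 72.5 a 87.7 F [-15.3  -1.1  34.7] w 43.6 
  shift [-0.2 -0.3  1. ] twist -0.0
(586.5, 10.1, 151.9, 121.0, 87.5, 1402) [0.61240493 0.03549468 0.06765864]
plane [0.00507256 0.01386641 0.20384712]
```

Hard stop, with the cover's top face at 67.7 mm against the expected 67. I'll back off the preload, release, retreat and check.

>>> servo_tool --pt "0 0 -1 0" --pt "0 0 -0.7 0" --pt "0 0 0 0" --pt "0 0 0 0"

```text
time: 29.82
ee_pos: [0.5876, 0.01, 0.2718]
tool_rot: [0.721, 0.693, 0.0, 0.0]
contact_force: [-3.0, -0.5, 8.4]
grip_width: 0.464
```

>>> servo_tool --pt "0 0 0 0" --pt "0 0 0 0" --pt "0 0 0 0" --pt "0 0 0 0" --pt "0 0 0 0" --claw 70

```text
time: 30.23
ee_pos: [0.5876, 0.01, 0.2714]
tool_rot: [0.721, 0.693, 0.0, -0.0]
contact_force: [0.9, -0.0, -0.1]
grip_width: 0.741
```

>>> servo_tool --pt "0 0 -15 0" --pt "0 0 -30 0" --pt "0 0 -30 0" --pt "0 0 -30 0" --pt "0 0 -20 0"

```text
time: 30.65
ee_pos: [0.5877, 0.0102, 0.3994]
tool_rot: [0.721, 0.693, 0.001, 0.001]
contact_force: [0.4, 0.3, 0.0]
grip_width: 0.744
```

>>> servo_tool --pt "-40 0 0 0" --pt "-40 0 0 0" --pt "-40 0 0 0" --pt "-40 0 0 0" --pt "-40 0 0 0"

```text
time: 31.07
ee_pos: [0.579, -0.1917, 0.3967]
tool_rot: [0.721, 0.693, -0.0, 0.0]
contact_force: [1.2, 0.9, -0.5]
grip_width: 0.746
```

>>> servo_tool --pt "-40 0 0 0" --pt "-40 0 0 0" --pt "0 0 0 0" --pt "0 0 0 0"

```text
time: 31.4
ee_pos: [0.5756, -0.2723, 0.396]
tool_rot: [0.723, 0.691, -0.0, -0.0]
contact_force: [-0.6, 1.5, -0.1]
grip_width: 0.745
```

```bash
python3 - <<'E'
from h import *
go(587.3,10,71.5,87.7)
for n in("top","scene"):
    im,w=cloud(n); cv2.imwrite(f'pics/{n}13.png',im[:,:,::-1])
    a=np.radians(87.7); X=np.array([np.cos(a),np.sin(a)]); Y=np.array([-X[1],X[0]])
    c=np.array([.587,.008]); d=w[...,:2]-c; x=d@X; y=d@Y; Z=w[...,2]
    m=(abs(x)<.09)&(abs(y)<.07)&(Z>.058)&(Z<.076); print(n,'cover',rect(w,m),np.median(Z[m]).round(4))
    m2=(abs(x)<.07)&(abs(y)<.054)&(Z>.06)&(Z<.075); print(' plane',np.linalg.lstsq(np.c_[x[m2],y[m2],np.ones(m2.sum())],Z[m2],rcond=None)[0].round(4))
    h=(abs(x)<.06)&(abs(y)<.04)&(Z>.08)&(Z<.1); print(' hood',rect(w,h),np.median(Z[h]).round(4))
a=cv2.imread('pics/top13.png')[150:250,230:350];b=cv2.imread('pics/scene13.png')[190:290,200:320]
cv2.imwrite('pics/g13.png',np.hstack([cv2.resize(a,(400,333),interpolation=cv2.INTER_CUBIC),cv2.resize(b,(400,333),interpolation=cv2.INTER_CUBIC)]))
E
```

```text
t 31.4 at [ 575.6 -272.3  396. ] tip z 196.8 a 87.5 F [-0.6  1.5 -0.1] w 70.0 
  shift [282.6  -0.8 125.3] twist -0.2
top cover (587.4, 6.2, 156.6, 118.2, 87.4, 1566) 0.0684
 plane [-0.0019  0.0029  0.0683]
 hood (587.0, 5.9, 90.0, 46.3, 88.1, 514) 0.0898
scene cover (586.5, 10.3, 158.1, 120.5, 86.0, 1557) 0.0677
 plane [0.0011 0.0029 0.068 ]
 hood (587.1, 9.6, 93.1, 46.4, 86.6, 555) 0.0892
```

View pics/g13.png

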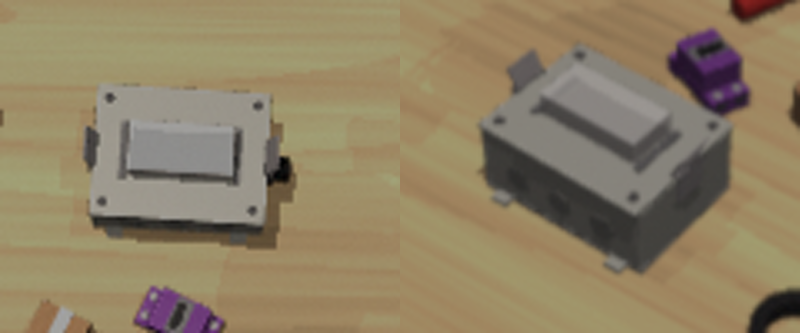

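The cover lies level and centred on the box, between both clips at (92,148) and (272,155) in the left panel. Its top is at 67.7 to 68.4 mm, where the same cameras read the 62 mm rim as 62.3 to 62.8. Handing in.

```bash
python3 -c "
from bench import *
print(job_done())"
```

```text
the job is handed in; nothing more can be done
None
```

The box is made up and handed in at about 31.5 s of robot time. `job_done` gives no verdict, so the results below are my own measurements.

- **Plate:** it lies flat on the box floor with the rail along the box. Its upper face measured 7.5–7.9 mm, against 7 mm expected.
- **Main switch and breaker:** the main switch is about 28 mm to the gland side of the middle and the breaker about 28 mm to the other side. Both nose tops measured about 54–55.5 mm, against 54 mm expected.
- **Cover:** it met a hard stop at rim height and was released. It then measured level within about 0.003 rad and within about 1.5 mm of the box's centre. Its top face read 67.7–68.4 mm, against 67 mm expected, and the same cameras read the 62 mm rim about 0.5 mm high.
- **Arm:** it is clear of everything, and the purple look-alike was not touched.

Some readings were uncertain or disagreed:

- **Cameras:** they differ by about 4 mm along world y, so I used their mean, which agreed with the gripper position after each placing.
- **Snap force:** the 8–20 N snap did not show in the force readings. I only see forces at the end of each step, and the highest before the stop was 2 N. I therefore judge the snap from the final height, the levelness and how the clips look in the last picture.
- **Pressing force:** my last press at the stop reached about 35 N vertically (38 N in all). It went through the gripped hood, below the 40 N body and 120 N wrist limits.

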